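# Stop the slide feeder, square up its slumped trays, reset it

## Robot

A 6-joint arm with a two-finger parallel gripper is mounted at the origin on a cart in front of the work surface, level with it; the furniture and walls round the work are solid. World frame = base frame: x ahead of the robot, y to its left, z up, the work surface at z = 0. Lengths are in mm, angles in rad, forces in N, time in s.
With the tool pointing down it reaches from about 325 to 925 mm from the base axis. Payload 3.1 kg.
Tool frame: the origin (TCP) lies on the centre line of the jaws, within the pads' length; the fingertips stand env.tcp_to_tips ahead of it and the grasp point (between the pads) lies 6 mm ahead of it (env.tcp_to_tips is the distance from the TCP to the fingertips, in mm); z points along the fingers, x is the direction in which the jaws open and shut, and the axes are right-handed (so a half turn about z gives the same grasp; the last joint's range is limited). The gripper opens to 85 mm and grips with 20 to 120 N. Pads are 22 mm wide; open, the fingers measure 114 mm over their backs; the gripper's body (76 mm by 85 mm) begins 54 mm behind the grasp point. The pads swing forward as they close: fully open they stand 13 mm farther back than shut.
Start: joints at [-0.112, 0.217, 1.613, -0, 1.311, -0.112], TCP at [625.012, 0.021, 256.3] pointing down, gripper open.
Joint ranges: [-2.75, 2.75], [-0.78, 2.1], [0.31, 2.55], [-1.13, 4.27], [0.13, 2.63], [-2.58, 2.58]. Speed limits (rad/s): [2.79, 2.79, 3.14, 3.14, 3.14, 3.14].

## Interface

Orientations are given as a unit quaternion [x, y, z, w].
In Python, from workcell import readout, imaging, env gives the robot as it stands.
- The arm moves only by the shell command python3 -m crank 'ROWS' [FORCE]. ROWS is JSON, a list that holds one entry, the list of rows, each a list of 7 numbers: the finger opening in mm, from 0 to 85.4, then the shift along the world's x, y, z in mm, then the turn, a rotation vector about the world's x, y, z in degrees. In form: [[[grip, dx, dy, dz, ax, ay, az], ...]]. A call has 1 to 12 rows; each row is the pose to reach, as a shift and turn from the pose commanded when the call began; what a row does not reach only later rows make up. A row lasts 1/12 s, in which the tool goes at most 41.7 mm and 7.16 degrees, less where a joint would pass 70% of its speed; a pose out of reach is approached as far as the arm can. A call with a gripper value outside its range is refused whole. The fingers move at their own pace and stop on an object; FORCE is the grip in N (left out, the last holds). Time passes only in rows, so rows that repeat a pose let the fingers close. It gives the time, the measured TCP pose, the force and the opening at its end, in the units of the state.
- readout.state(): the state, without advancing time (a new reading comes with each control period).
- imaging.camera(name): name is "scene" or "side" or "wrist"; returns a dict with "img" (400x640x3 uint8, red, green, blue), "fx", "fy", "cx", "cy" (pixels), "T" (4x4, takes a point from camera to world coordinates). Camera axes: x right, y down, z forward; pixel columns grow to the right and rows downward; lengths in mm; the calibration is good to about 2 mm. A picture is of the moment at which its call begins. There is no depth.
- env.close_job(): hands the job in, once; it reports no verdict.
The state is a dict: "clock": time; "q": joint angles; "dq": joint speeds; "joint_torque": joint torques, N m; "position": TCP position; "orientation": TCP orientation; "wrist_force": force on the tool from outside, world axes, zero at the start; "ft_torque": the same for the moment, N m; "width": finger opening in mm.
Only numpy, scipy, OpenCV 4.12 (cv2) and the standard library are available. Lean on these libraries where they do the work, as an engineer would, in place of code of your own. Each camera call takes 0.05 s, during which the arm holds its last target. There are 200 camera calls.

## Task

The slide trays have slumped in the feeder. Press the mushroom button of its stop station down until it latches, then push the leaning trays upright so that all five stand packed flush and square against the backstop; touch the trays only while the stop is latched. Then turn the mushroom's head clockwise to reset it, so that it pops fully up again, and leave the trays standing and the other things on the desk where they are.

Things in the scene. Friction and masses are not known exactly. Their poses are not given: they have to be found in the camera images.
- feeder: slide-tray feeder fixed on the desk: white base, flat aluminium deck 16 mm above the desk, low side guides, a backstop plate and a white drive housing behind it. Origin on the desk below the middle of the backstop's face; +x points through the backstop, +y left, z up. Deck from x = 0 to -148 mm; guides' inner faces at y = +-53, outer +-59 mm, tops 34 mm above the desk, x = 0 to -142 mm.
- backstop_foot (a point): the middle of the foot of the backstop's face, on the deck, 16 mm above the desk; axes as the feeder's. The backstop is 124 mm wide, its top 66 mm above the desk; the housing behind it reaches 80 mm back, 67 mm above the desk. Five trays stand in a row in front of it and lean on it; smooth, they slide home when pushed low, near their feet, with a few newtons.
- tray_1: slide tray 1 of 5 counted from the backstop (next to it): aluminium frame holding a glass slide, 8 mm thick (x), 100 mm wide (y), 46 mm high (z), 0.09 kg. Origin mid bottom edge. Starts leaning 15 degrees, top towards the backstop, origin 16 mm in front of it; pushed home it stands upright with its origin 4 mm in front of it (feeder x = -4 mm).
- tray_2: slide tray 2 of 5 counted from the backstop: aluminium frame holding a glass slide, 8 mm thick (x), 100 mm wide (y), 46 mm high (z), 0.09 kg. Origin mid bottom edge. Starts leaning 18 degrees, top towards the backstop, origin 27 mm in front of it; pushed home it stands upright with its origin 12 mm in front of it (feeder x = -12 mm).
- tray_3: slide tray 3 of 5 counted from the backstop: aluminium frame holding a glass slide, 8 mm thick (x), 100 mm wide (y), 46 mm high (z), 0.09 kg. Origin mid bottom edge. Starts leaning 21 degrees, top towards the backstop, origin 38 mm in front of it; pushed home it stands upright with its origin 20 mm in front of it (feeder x = -20 mm).
- tray_4: slide tray 4 of 5 counted from the backstop: aluminium frame holding a glass slide, 8 mm thick (x), 100 mm wide (y), 46 mm high (z), 0.09 kg. Origin mid bottom edge. Starts leaning 23 degrees, top towards the backstop, origin 49 mm in front of it; pushed home it stands upright with its origin 28 mm in front of it (feeder x = -28 mm).
- tray_5: slide tray 5 of 5 counted from the backstop (the front one): aluminium frame holding a glass slide, 8 mm thick (x), 100 mm wide (y), 46 mm high (z), 0.09 kg. Origin mid bottom edge. Starts leaning 26 degrees, top towards the backstop, origin 60 mm in front of it; pushed home it stands upright with its origin 36 mm in front of it (feeder x = -36 mm).
- stop_station: the feeder's stop station, a grey box 72 x 72 mm fixed on the desk, top 56 mm above it, with a flat bezel ring (55 mm across, 3 mm high) and a black mushroom button on top. Origin on the desk below the button's axis, z up. Behind it stands the microscope, whose eyepieces overhang 0.42 to 0.50 m above the desk, from x = 0.54 m on: keep the wrist in front of them.
- stop_top (a point): middle of the top of the mushroom's black head, which is round, 45 mm across and 20 mm thick, its ribbed upright rim 6 to 17 mm below this point. 95 mm above the desk when released, 87 mm when latched (head's underside then 7 mm above the bezel).
- stop_button (a joint): how far the mushroom is pressed down, m: 0 released (a spring holds it up), 0.010 at the bottom. Pressed past 0.0085 (about 8 N, push to the bottom) it catches and stays down at about 0.0085; pulling does not free it.
- stop_head (a joint): turn of the mushroom's head about its upright axis, rad: 0 at rest, grows clockwise seen from above, stops at 1.1; takes up to 0.15 N m, and a spring turns it slowly back to 0. With the button latched, turning past 0.55 frees the latch, and a 7 N spring lifts the button as soon as nothing holds it.
- tweezers: steel tweezers, 125 mm long (y), lying loose in front of the microscope; origin at their middle on the desk
- micrometer_case: flat dark case, 34 x 90 x 14 mm, loose, lying along the left side of the feeder; origin mid underside
- small_dish: small glass dish, 42 mm across, 12 mm high, loose, between feeder and microscope; origin mid underside
- eyecap: black round eyepiece cap, 35 mm across, 14 mm high, loose, right of the tweezers; origin mid underside
- tape_roll: roll of tape, 60 mm across, 19 mm high, lying loose to the right of the stop station; origin mid underside
- dust_blower: black rubber dust blower, 52 mm across, 100 mm high, standing loose to the right behind the stop station; origin mid underside

How it is judged (in metres and radians):
On the way, in this order (a step that is already met when the one before it is completed fails the run):
1. the mushroom button is latched down and stays down with nothing pressing it (value of joint stop_button above 0.0065 m and contact force between each of the fingers, the arm and stop_station below 0.3 N), for 0.2 s.
2. all five trays stand upright, packed flush and square against the backstop, with the stop still latched and the trays no longer touched (angle between the x axis of each of tray_1, tray_2, tray_3, tray_4, tray_5 and the x axis of feeder, either way round below 0.06 rad and x of tray_1 in the frame of feeder between -0.007 and -0.001 m and z of tray_1 in the frame of feeder between 0.013 and 0.019 m and x of tray_2 in the frame of feeder between -0.015 and -0.009 m and z of tray_2 in the frame of feeder between 0.013 and 0.019 m and x of tray_3 in the frame of feeder between -0.023 and -0.017 m and z of tray_3 in the frame of feeder between 0.013 and 0.019 m and x of tray_4 in the frame of feeder between -0.031 and -0.025 m and z of tray_4 in the frame of feeder between 0.013 and 0.019 m and x of tray_5 in the frame of feeder between -0.039 and -0.033 m and z of tray_5 in the frame of feeder between 0.013 and 0.019 m and value of joint stop_button above 0.0065 m and not (contact force between any of the fingers, the arm and tray_1 above 0.5 N or contact force between any of the fingers, the arm and tray_2 above 0.5 N or contact force between any of the fingers, the arm and tray_3 above 0.5 N or contact force between any of the fingers, the arm and tray_4 above 0.5 N or contact force between any of the fingers, the arm and tray_5 above 0.5 N)), for 0.2 s.
At the end, for the whole second after the job is handed in: The button is up (pressed under 1.5 mm, head turned back to within 0.1 rad); all five trays rest on the deck, within 0.06 rad of upright and square to the backstop, each within 3 mm of its packed place (origins 4, 12, 20, 28, 36 mm from the backstop), at rest (angle between the x axis of each of tray_1, tray_2, tray_3, tray_4, tray_5 and the x axis of feeder, either way round below 0.06 rad and x of tray_1 in the frame of feeder between -0.007 and -0.001 m and z of tray_1 in the frame of feeder between 0.013 and 0.019 m and x of tray_2 in the frame of feeder between -0.015 and -0.009 m and z of tray_2 in the frame of feeder between 0.013 and 0.019 m and x of tray_3 in the frame of feeder between -0.023 and -0.017 m and z of tray_3 in the frame of feeder between 0.013 and 0.019 m and x of tray_4 in the frame of feeder between -0.031 and -0.025 m and z of tray_4 in the frame of feeder between 0.013 and 0.019 m and x of tray_5 in the frame of feeder between -0.039 and -0.033 m and z of tray_5 in the frame of feeder between 0.013 and 0.019 m and value of joint stop_button below 0.0015 m and value of joint stop_head below 0.1 rad and linear speed of each of tray_1, tray_2, tray_3, tray_4, tray_5 below 0.01 m/s); the robot touches nothing.
It fails at once if a tray is touched by the robot while the stop is not latched down (value of joint stop_button below 0.0065 m and (contact force between any of the fingers, the arm and tray_1 above 0.5 N or contact force between any of the fingers, the arm and tray_2 above 0.5 N or contact force between any of the fingers, the arm and tray_3 above 0.5 N or contact force between any of the fingers, the arm and tray_4 above 0.5 N or contact force between any of the fingers, the arm and tray_5 above 0.5 N)).
It fails at once if one of the other things on the desk (tweezers, micrometer_case, small_dish, eyecap, tape_roll, dust_blower) is shifted more than 20 mm (distance of any of tweezers, micrometer_case, small_dish, eyecap, tape_roll, dust_blower from where it was at the start of the episode above 0.02 m).
It also fails if it takes over 51 s, if anything falls off the work surface, if the arm or the gripper's body presses on something with over 40 N, if the wrist force passes 120 N, or if a joint passes its speed limit or range.

## Working session

There is one attempt and no reset: what is moved stays moved. The work goes in short steps, Python scripts to look and compute and a shell command to move; the robot and the scene stay as the last step left them, time stands still between calls to the robot, and variables do not carry over. Pictures are saved under pics/ and viewed, about 8 in all and at most 12, crops included, and the job is handed in when it is done.

```bash
mkdir -p pics; ls; python3 - <<'E'
from workcell import readout, imaging, env
import cv2,numpy as np
s=readout.state(); print(s['clock'],s['position'],s['orientation'],s['width'],env.tcp_to_tips)
for n in ["scene","side"]:
    c=imaging.camera(n); cv2.imwrite(f"pics/{n}0.png",c['img'][:,:,::-1]); print(n,c['fx'],c['cx'],c['cy'],c['T'].round(3).tolist() if hasattr(c['T'],'round') else c['T'])
E
```

```text
pics
0.0 [6.24249405e+02 1.19734133e-01 2.54968253e+02] [ 9.99999301e-01  1.56691988e-05 -1.17422028e-03 -1.38444067e-04] 85.29863788295225 25.0
scene 434.9527516535008 318.5175568754221 195.80326324543918 [[0.622, -0.505, 0.598, -49.391], [-0.783, -0.402, 0.475, -588.052], [0.001, -0.764, -0.646, 707.68], [0.0, 0.0, 0.0, 1.0]]
side 516.781384934727 318.98963188785086 202.66477995089497 [[-0.908, -0.251, 0.335, 160.249], [-0.418, 0.51, -0.752, 671.088], [0.018, -0.823, -0.568, 733.284], [0.0, 0.0, 0.0, 1.0]]
```

View pics/scene0.png

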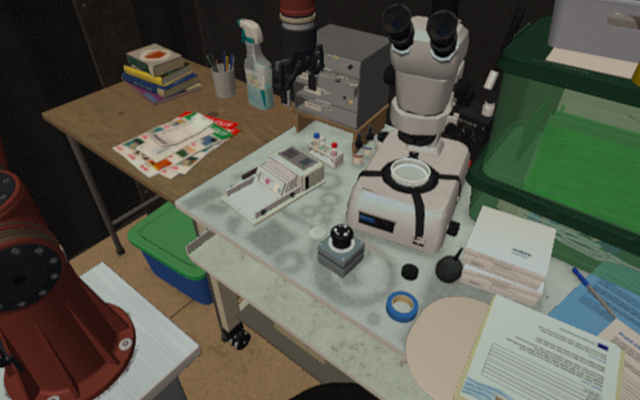

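View pics/side0.png

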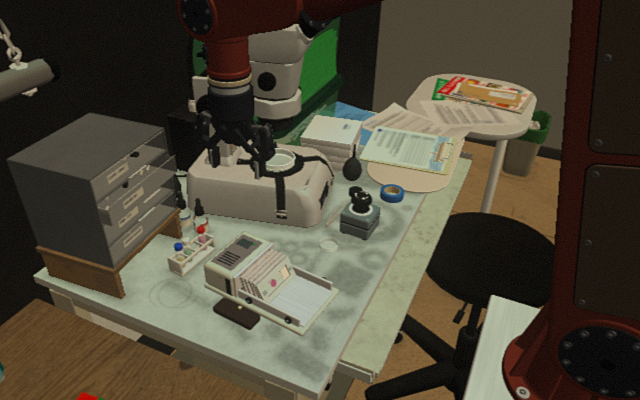

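The scene view shows the stop station at about (341,250) and the feeder at about (275,180). In the side view they are at about (360,212) and (270,280). Next I'll enlarge both.

```bash
python3 - <<'E'
import cv2,numpy as np
a=cv2.imread("pics/scene0.png");b=cv2.imread("pics/side0.png")
f=lambda i,x,y,w,h:cv2.resize(i[y:y+h,x:x+w],(400,300),interpolation=cv2.INTER_CUBIC)
cv2.imwrite("pics/z1.png",np.vstack([np.hstack([f(a,215,140,120,90),f(b,200,230,144,108)]),np.hstack([f(a,300,210,80,60),f(b,320,175,80,60)])]))
E
```

```text
(no output)
```

View pics/z1.png

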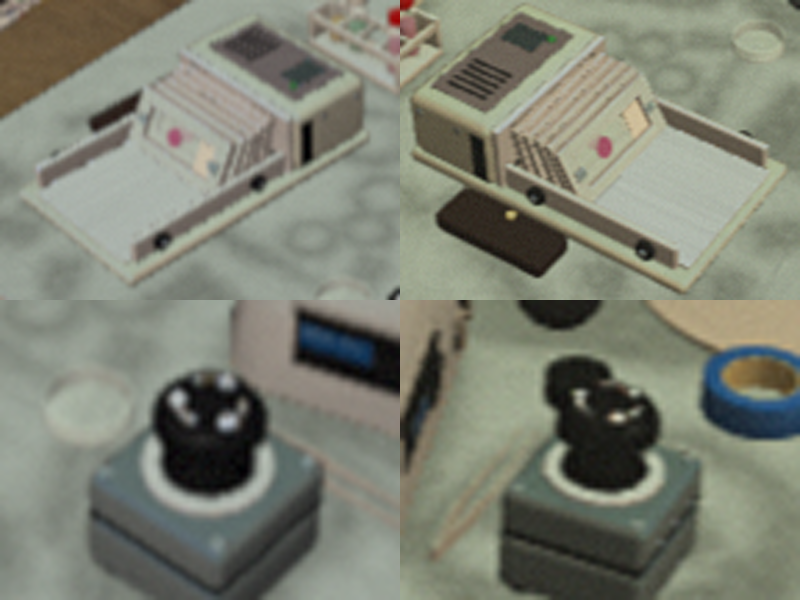

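```bash
cat > h.py <<'E'
import numpy as np
def ray(c,u,v,z):
    T=np.array(c['T']);d=T[:3,:3]@[(u-c['cx'])/c['fx'],(v-c['cy'])/c['fy'],1];o=T[:3,3]
    return (o+d*(z-o[2])/d[2]).round(1)
def proj(c,p):
    T=np.array(c['T']);q=T[:3,:3].T@(np.array(p)-T[:3,3]);return (q[:2]/q[2]*[c['fx'],c['fy']]+[c['cx'],c['cy']]).round(1)
E
python3 - <<'E'
from h import *
from workcell import imaging
a=imaging.camera("scene");b=imaging.camera("side")
print("bezel",ray(a,341.6,244.8,59),ray(b,360.8,209.4,59))
print("head",ray(a,342,229.6,95))
print("Rfront",ray(a,255.5,211.4,34),ray(b,331.4,283.3,34))
print("Lfront",ray(a,226.4,188.9,34),ray(b,300,320,34))
print("Ltop",ray(a,269,156.5,66),ray(b,235,276.8,66))
print("Rtop",ray(a,302.6,176,66),ray(b,273.8,244.4,66))
print("dish",ray(a,317,231,6),"tape",ray(a,401,305,10))
E
```

```text
bezel [ 459.7 -244.3   59. ] [ 461.7 -238.    59. ]
head [ 465.5 -239.5   95. ]
Rfront [440.8 -14.1  34. ] [435.4 -13.9  34. ]
Lfront [454.8  99.4  34. ] [448.3  97.1  34. ]
Ltop [587.9  79.4  66. ] [592.5  80.2  66. ]
Rtop [579.  -40.3  66. ] [573.5 -35.5  66. ]
dish [ 501.1 -147.     6. ] tape [ 441.7 -400.5   10. ]
```

```bash
python3 -m crank '[[[0,-40,0,0,0,0,0],[0,-80,0,0,0,0,0],[0,-120,0,0,0,0,0],[0,-160,-20,0,0,0,0],[0,-163,-60,0,0,0,0],[0,-163,-100,0,0,0,0],[0,-163,-140,0,0,0,0],[0,-163,-180,0,0,0,0],[0,-163,-220,0,0,0,0],[0,-163,-241,-20,0,0,0],[0,-163,-241,-50,0,0,0],[0,-163,-241,-50,0,0,0]]]'
python3 - <<'E'
from h import *
from workcell import imaging,readout
import cv2
c=imaging.camera("wrist");cv2.imwrite("pics/w1.png",c['img'][:,:,::-1]);print(readout.state()['position'],readout.state()['wrist_force'],c['T'].round(3).tolist(),c['fx'])
print(proj(c,[461,-241,95]),proj(c,[461,-241,59]))
E
```

```text
clock: 1.2
position: [458.4, -240.2, 200.6]
orientation: [1.0, -0.001, -0.004, -0.003]
wrist_force: [-1.5, 0.7, -0.8]
width: 0.1
[ 459.22791803 -239.76577413  202.63022549] [-0.22354825  0.23465427  0.9422213 ] [[1.0, -0.0, -0.009, 459.73], [-0.003, -0.952, -0.307, -161.523], [-0.009, 0.307, -0.952, 319.037], [0.0, 0.0, 0.0, 1.0]] 346.3959191507525
[329.3 208.1] [329.  192.7]
```

View pics/w1.png

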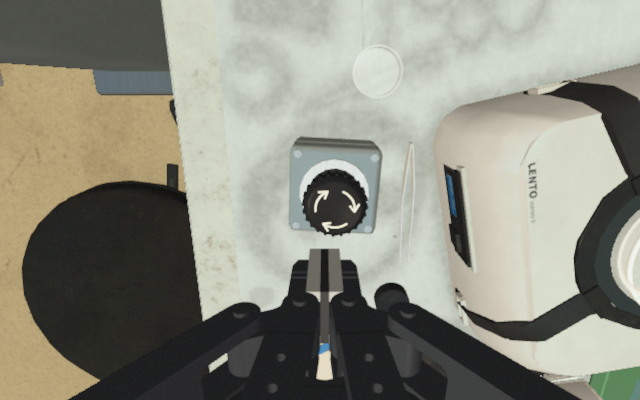

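The mushroom head is at pixel (336,203), 7 px right and 5 px above the prediction. The tweezers lie to its right and are low.

```bash
python3 - <<'E'
from h import *
from workcell import imaging,readout
c=imaging.camera("wrist")
print(ray(c,336,202.5,93),ray(c,336,187,59),readout.state()['position'])
E
python3 -m crank '[[[0,3,0,-40,0,0,0],[0,4,0,-65,0,0,0],[0,4,0,-75,0,0,0],[0,4,0,-75,0,0,0]]]'
```

```text
[ 466.7 -237.9   93. ] [ 467.6 -236.5   59. ] [ 460.70713714 -240.06901889  204.80948377]
clock: 1.63
position: [464.9, -239.2, 129.8]
orientation: [1.0, 0.001, -0.002, -0.001]
wrist_force: [-1.1, -0.4, 0.1]
width: 0.0
```

```bash
python3 -m crank '[[[0,1,2,-10,0,0,0],[0,1,2,-16,0,0,0],[0,1,2,-20,0,0,0],[0,1,2,-22,0,0,0],[0,1,2,-22,0,0,0]]]'
```

```text
clock: 2.05
position: [469.2, -239.8, 111.9]
orientation: [1.0, 0.0, 0.002, 0.001]
wrist_force: [1.2, 1.4, 3.3]
width: -0.0
```

```bash
python3 -m crank '[[[0,-2,0,-1.5,0,0,0],[0,-2,0,-3,0,0,0],[0,-2,0,-3,0,0,0]]]'
```

```text
clock: 2.3
position: [468.6, -240.2, 110.2]
orientation: [1.0, -0.0, 0.004, 0.002]
wrist_force: [1.7, 3.2, 8.0]
width: -0.2
```

```bash
python3 -m crank '[[[0,0,0,-1.5,0,0,0],[0,0,0,-3,0,0,0],[0,0,0,-4,0,0,0],[0,0,0,-4,0,0,0]]]'
```

```text
clock: 2.63
position: [469.9, -241.0, 109.7]
orientation: [1.0, -0.0, 0.005, 0.002]
wrist_force: [-2.7, 5.8, 24.5]
width: -0.4
```

```bash
python3 -m crank '[[[0,0,0,12,0,0,0],[0,0,0,45,0,0,0],[0,-3,0,85,0,0,0],[0,-3,0,104,0,0,0],[0,-3,0,104,0,0,0],[0,-3,0,104,0,0,0]]]'
python3 - <<'E'
from h import *
from workcell import imaging,readout
import cv2,numpy as np
c=imaging.camera("wrist");b=imaging.camera("side");a=imaging.camera("scene")
f=lambda i,x,y,w,h:cv2.resize(i[y:y+h,x:x+w],(400,300),interpolation=cv2.INTER_CUBIC)
im=np.hstack([f(c['img'],260,120,160,120),f(b['img'],320,175,80,60)])
o=cv2.imread("pics/side0.png")[:,:,::-1];o2=cv2.imread("pics/scene0.png")[:,:,::-1]
im2=np.hstack([f(a['img'],300,210,80,60),f(o,320,175,80,60)])
cv2.imwrite("pics/z2.png",np.vstack([im,im2])[:,:,::-1]);print(readout.state()['position'],readout.state()['wrist_force'])
E
```

```text
clock: 3.13
position: [463.3, -239.9, 208.9]
orientation: [1.0, 0.0, 0.002, 0.002]
wrist_force: [0.3, -0.6, -0.6]
width: 0.3
[ 460.97157094 -238.24891479  204.59598486] [-0.57446868  1.21612831  0.59978119]
```

View pics/z2.png

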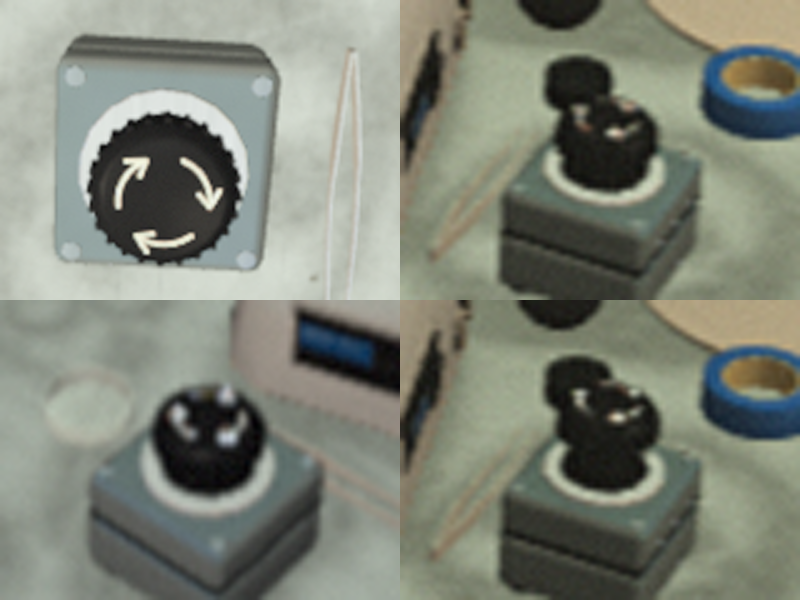

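Compared with the released view, the head sits lower on the bezel in both views, so it is latched. Now I go to the feeder.

```bash
python3 -m crank '[[[60,0,30,0,0,0,7],[60,0,65,0,0,0,14],[60,0,100,0,0,0,21],[60,0,135,0,0,0,28],[60,0,170,0,0,0,35],[60,0,205,0,0,0,42],[60,4,240,0,0,0,49],[60,8,260,0,0,0,56],[60,12,275,0,0,0,63],[60,12,275,0,0,0,70],[60,12,275,0,0,0,77],[60,12,275,0,0,0,82]]]'
python3 -m crank '[[[60,0,0,0,0,0,0],[60,0,0,0,0,0,0]]]'
python3 - <<'E'
from h import *
from workcell import imaging,readout
import cv2
c=imaging.camera("wrist");cv2.imwrite("pics/w2.png",c['img'][:,:,::-1]);s=readout.state();print(s['position'],s['q'],s['width'])
for p in [(-142,59,34),(-142,-59,34),(0,62,66),(0,-62,66)]:
    e=np.array([.990,-.139]);n=np.array([.139,.990]);q=np.array([583,21])+p[0]*e+p[1]*n;print(p,proj(c,[*q,p[2]]))
E
```

```text
clock: 4.28
position: [472.6, 36.7, 204.0]
orientation: [0.752, 0.659, -0.002, -0.002]
wrist_force: [-0.1, -0.4, -0.2]
width: 60.5
clock: 4.45
position: [473.0, 36.2, 204.6]
orientation: [0.755, 0.655, -0.001, -0.001]
wrist_force: [-0.3, 0.4, 0.7]
width: 60.2
[473.17740943  36.03554151 204.92707606] [-7.20050753e-02 -5.52042680e-02  2.00579709e+00 -6.19342924e-05
  1.19371559e+00 -1.50092991e+00] 60.0714017565415
(-142, 59, 34) [396.  146.5]
(-142, -59, 34) [254.9 146.8]
(0, 62, 66) [396.6 314.5]
(0, -62, 66) [254.9 314.6]
```

View pics/w2.png

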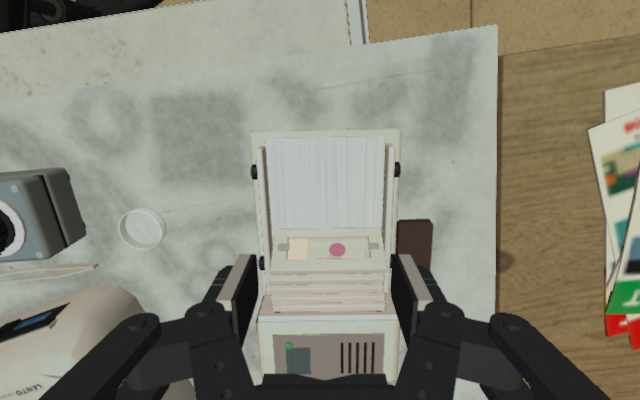

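The feeder fills the centre of this view: the base's front edge runs (252,132)–(399,130), which fits the prediction, and the trays lie at rows 235–310. Lateral centring is good.

```bash
python3 - <<'E'
from h import *
from workcell import imaging
import cv2
c=imaging.camera("wrist")
im=cv2.cvtColor(c['img'],cv2.COLOR_RGB2GRAY)
l=cv2.createLineSegmentDetector().detect(im[120:330,230:420])[0][:,0]+[230,120,230,120]
for s in l:
    if np.hypot(s[2]-s[0],s[3]-s[1])>55:
        A=ray(c,s[0],s[1],25);B=ray(c,s[2],s[3],25);d=B-A
        print(s.round(),A[:2],B[:2],round(np.degrees(np.arctan2(d[1],d[0]))%90-90,1))
E
```

```text
[395. 252. 397. 179.] [553.2  91.7] [482.2  99.2] -6.0
[265. 147. 273. 264.] [437.2 -10.9] [550.  -25.5] -7.4
[381. 248. 384. 141.] [547.4  78.9] [446.3  91.1] -6.9
[269. 263. 261. 149.] [548.2 -28.8] [438.8 -14.9] -7.2
[388. 144. 384. 251.] [450.   94.3] [550.5  82.1] -6.9
[282. 311. 383. 309.] [603.2 -26.6] [615.1  75. ] -6.7
[393. 313. 261. 315.] [621.5  84.6] [604.9 -48.9] -7.1
[254. 182. 259. 252.] [466.4 -27.1] [535.1 -36. ] -7.4
[283. 270. 349. 269.] [557.8 -17.2] [565.3  46.7] -6.7
[283. 280. 378. 278.] [568.7 -19.1] [579.5  73.3] -6.7
```

```bash
python3 -m crank '[[[60,0,1,-40,0,0,1],[60,0,1,-80,0,0,1],[60,0,1,-120,0,0,1],[60,0,1,-145,0,0,1],[60,0,1,-160,0,0,1],[60,0,1,-160,0,0,1]]]'
python3 -m crank '[[[60,10,-1.2,0,0,0,0],[60,20,-2.4,0,0,0,0],[60,25,-3,0,0,0,0],[60,30,-3.6,0,0,0,0],[60,30,-3.6,0,0,0,0]]]'
python3 - <<'E'
from workcell import imaging
import cv2,numpy as np
b=imaging.camera("side");a=imaging.camera("scene")
f=lambda i,x,y,w,h:cv2.resize(i[y:y+h,x:x+w],(400,300),interpolation=cv2.INTER_CUBIC)
cv2.imwrite("pics/z3.png",np.hstack([f(a['img'],215,140,120,90),f(b['img'],200,230,144,108)])[:,:,::-1])
E
```

```text
clock: 5.05
position: [469.8, 37.1, 42.1]
orientation: [0.75, 0.662, -0.003, -0.003]
wrist_force: [-1.0, -0.2, 0.7]
width: 60.2
clock: 5.47
position: [507.2, 33.1, 48.2]
orientation: [0.749, 0.662, 0.002, 0.002]
wrist_force: [-0.4, 0.4, -0.2]
width: 59.7
```

View pics/z3.png

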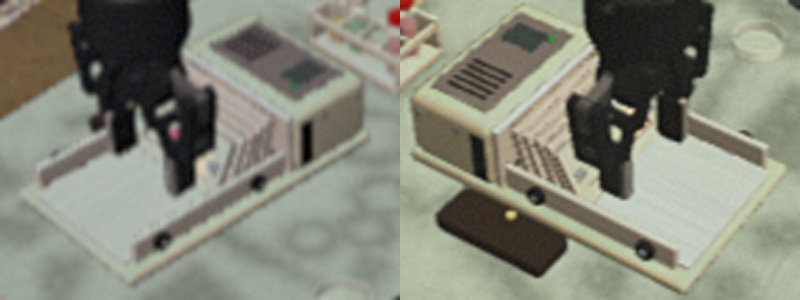

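Both fingers stand inside the guides, just in front of tray 5 and slightly above the deck. I'll lower a little and push.

```bash
python3 -m crank '[[[60,0,0,-3,0,0,0],[60,3,-0.4,-3,0,0,0],[60,6,-0.7,-3,0,0,0],[60,9,-1.1,-3,0,0,0],[60,12,-1.5,-3,0,0,0],[60,15,-1.8,-3,0,0,0],[60,18,-2.2,-3,0,0,0],[60,20,-2.4,-3,0,0,0],[60,20,-2.4,-3,0,0,0]]]'
python3 -m crank '[[[60,2,-0.2,0,0,0,0],[60,4,-0.5,0,0,0,0],[60,4,-0.5,0,0,0,0]]]'
python3 -m crank '[[[60,1,-0.1,0,0,0,0],[60,3,-0.4,0,0,0,0],[60,3,-0.4,0,0,0,0]]]'
```

```text
clock: 6.32
position: [524.1, 31.0, 43.1]
orientation: [0.749, 0.663, -0.0, -0.0]
wrist_force: [-1.0, -0.5, -0.8]
width: 59.6
clock: 6.57
position: [528.3, 30.5, 43.3]
orientation: [0.749, 0.663, 0.0, 0.0]
wrist_force: [-1.6, 0.2, -0.7]
width: 60.3
clock: 6.82
position: [531.5, 30.0, 43.4]
orientation: [0.749, 0.663, 0.0, 0.0]
wrist_force: [-0.8, 0.0, -1.2]
width: 60.0
```

```bash
python3 -m crank '[[[60,1,-0.1,0,0,0,0],[60,2,-0.25,0,0,0,0],[60,2,-0.25,0,0,0,0]]]'
python3 -m crank '[[[60,1,-0.1,0,0,0,0],[60,2,-0.25,0,0,0,0],[60,2,-0.25,0,0,0,0]]]'
python3 - <<'E'
from workcell import imaging
import cv2,numpy as np
b=imaging.camera("side");a=imaging.camera("scene");w=imaging.camera("wrist")
cv2.imwrite("pics/w4.png",w['img'][:,:,::-1])
f=lambda i,x,y,w,h:cv2.resize(i[y:y+h,x:x+w],(400,300),interpolation=cv2.INTER_CUBIC)
cv2.imwrite("pics/z4.png",np.hstack([f(a['img'],225,130,100,75),f(b['img'],200,230,120,90)])[:,:,::-1])
E
```

```text
clock: 7.07
position: [533.2, 29.9, 43.3]
orientation: [0.749, 0.663, 0.0, 0.0]
wrist_force: [-0.7, 0.2, -0.1]
width: 60.2
clock: 7.32
position: [533.2, 29.9, 43.1]
orientation: [0.749, 0.662, -0.002, -0.002]
wrist_force: [-7.2, 0.1, 4.4]
width: 60.0
```

View pics/z4.png

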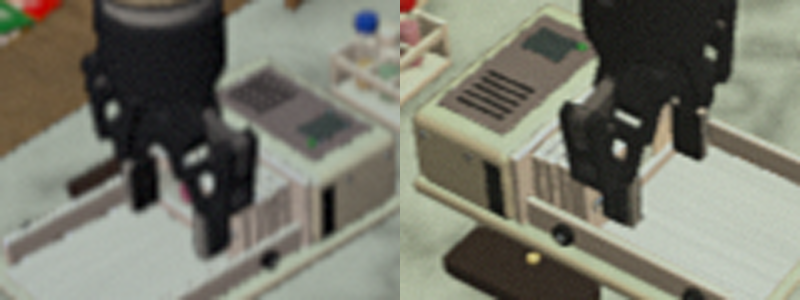

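The trays look upright and packed, and the push force has risen to 7 N. I'll press a little more, hold, then back off.

```bash
python3 -m crank '[[[60,1.5,-0.2,0,0,0,0],[60,1.5,-0.2,0,0,0,0],[60,1.5,-0.2,0,0,0,0]]]'
python3 -m crank '[[[60,-2,0.2,0,0,0,0],[60,-5,0.6,0,0,0,0],[60,-10,1.2,0,0,0,0],[60,-25,3,0,0,0,0],[60,-40,5,0,0,0,0],[60,-40,5,40,0,0,0],[60,-40,5,80,0,0,0],[60,-40,5,120,0,0,0],[60,-40,5,160,0,0,0],[60,-40,5,160,0,0,0],[60,-40,5,160,0,0,0]]]'
python3 - <<'E'
from h import *
from workcell import imaging
import cv2
b=imaging.camera("side");a=imaging.camera("scene");c=imaging.camera("wrist")
f=lambda i,x,y,w,h:cv2.resize(i[y:y+h,x:x+w],(400,300),interpolation=cv2.INTER_CUBIC)
cv2.imwrite("pics/z5.png",np.vstack([np.hstack([f(a['img'],225,130,100,75),f(b['img'],200,230,120,90)]),np.hstack([f(c['img'],240,210,160,120),f(b['img'],320,175,80,60)])])[:,:,::-1])
E
```

```text
clock: 7.72
position: [533.3, 29.9, 43.1]
orientation: [0.749, 0.662, -0.003, -0.003]
wrist_force: [-10.7, 1.4, 8.2]
width: 60.4
clock: 8.63
position: [499.7, 34.2, 207.6]
orientation: [0.749, 0.663, 0.004, 0.004]
wrist_force: [-0.9, -0.0, -0.5]
width: 60.0
```

View pics/z5.png

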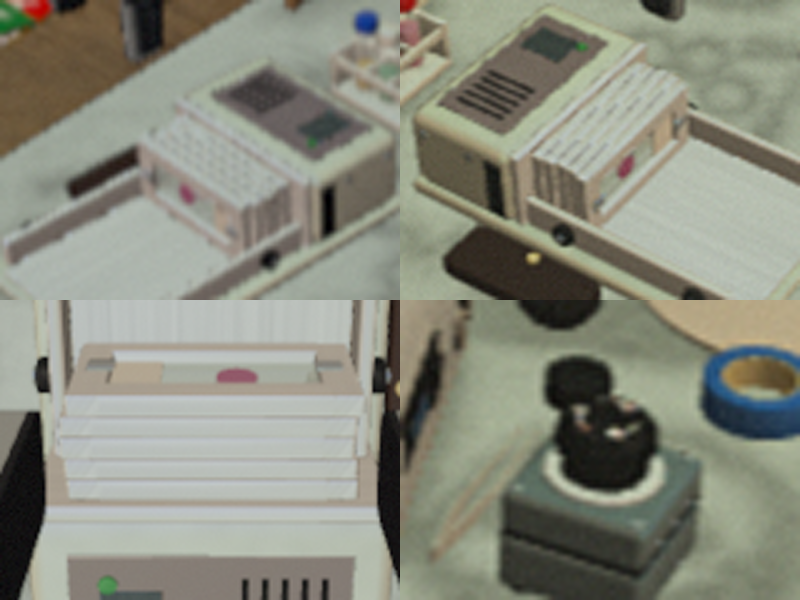

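Trays are in a tight row and the mushroom is still latched. I'll check that they are upright numerically: foot row ≈228, tops at rows ≈248–290 in the wrist view.

```bash
python3 - <<'E'
from h import *
from workcell import imaging
c=imaging.camera("wrist")
e=np.array([.9925,-.122])
g=lambda v,z,u=326:round(float(ray(c,u,v,z)[:2]@e),1)
print("foot5",g(228,16),"tops",[g(210+(y-300)*.4,62) for y in (395,418,437,460,480,500)],"back",g(210+(507-300)*.4,66))
im=c['img'][215:300,280:370].mean(2)
print("row means",[(215+i,int(v)) for i,v in enumerate(im.mean(1))])
E
```

```text
foot5 536.7 tops [535.0, 543.4, 550.5, 559.2, 566.9, 574.7] back 574.8
row means [(215, 188), (216, 188), (217, 188), (218, 188), (219, 188), (220, 188), (221, 188), (222, 188), (223, 188), (224, 188), (225, 188), (226, 188), (227, 187), (228, 179), (229, 163), (230, 157), (231, 155), (232, 177), (233, 188), (234, 187), (235, 187), (236, 178), (237, 164), (238, 159), (239, 155), (240, 152), (241, 153), (242, 151), (243, 151), (244, 146), (245, 148), (246, 154), (247, 155), (248, 156), (249, 157), (250, 183), (251, 194), (252, 190), (253, 188), (254, 186), (255, 186), (256, 185), (257, 187), (258, 173), (259, 180), (260, 192), (261, 189), (262, 187), (263, 186), (264, 186), (265, 185), (266, 179), (267, 186), (268, 193), (269, 191), (270, 188), (271, 186), (272, 186), (273, 185), (274, 188), (275, 173), (276, 180), (277, 192), (278, 189), (279, 187), (280, 186), (281, 186), (282, 185), (283, 169), (284, 182), (285, 194), (286, 190), (287, 187), (288, 186), (289, 185), (290, 185), (291, 176), (292, 161), (293, 154), (294, 167), (295, 187), (296, 193), (297, 191), (298, 190), (299, 190)]
```

The stack measures about 40 mm at the top against the backstop, and foot and top agree within 1.5 mm, so the trays are upright and packed. Now back to the station for the reset.

```bash
python3 -m crank '[[[80,-15,-30,0,0,0,-5],[80,-30,-65,0,0,0,-10],[80,-30,-100,0,0,0,-15],[80,-30,-135,0,0,0,-20],[80,-30,-170,0,0,0,-25],[80,-30,-205,0,0,0,-30],[80,-30,-240,0,0,0,-35],[80,-30,-273,0,0,0,-40],[80,-30,-273,0,0,0,-40],[80,-30,-273,0,0,0,-40]]]'
python3 - <<'E'
from h import *
from workcell import imaging,readout
import cv2
c=imaging.camera("wrist");s=readout.state();print(s['position'],s['width'],proj(c,[466.5,-238.5,87]))
im=c['img'][:280].copy();m=(im.max(2)<70).astype('uint8')
k=cv2.connectedComponentsWithStats(m)
for st,ct in zip(k[2],k[3]):
    if 500<st[4]<6000: print(st,ct.round(1))
cv2.imwrite("pics/w6.png",c['img'][:,:,::-1])
E
```

```text
clock: 9.67
position: [465.4, -239.5, 201.1]
orientation: [0.931, 0.365, -0.001, -0.002]
wrist_force: [-0.6, 0.1, -0.8]
width: 80.1
[ 465.3914914  -238.16861164  201.17326341] 79.95892809207865 [327. 203.]
[ 291  168   63   63 2544] [322.5 198.4]
[383 238  53  42 776] [411.4 264.5]
[515 247  48  33 514] [540.  265.8]
```

View pics/w6.png

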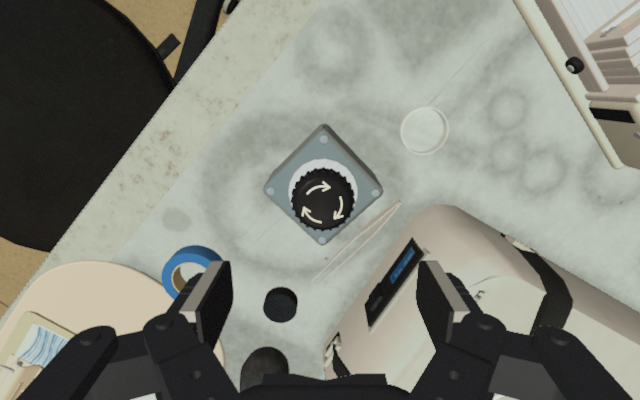

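The head is at (322.5,199), centred laterally between the fingers (about 323).

```bash
python3 - <<'E'
from h import *
from workcell import imaging
c=imaging.camera("wrist")
print(ray(c,322.5,199,85),ray(c,322.5,199,80))
E
```

```text
[ 462.5 -237.6   85. ] [ 463.6 -238.9   80. ]
```

```bash
python3 -m crank '[[[80,-2,0,-40,0,0,0],[80,-2,0,-80,0,0,0],[80,-2,0,-105,0,0,0],[80,-2,0,-113,0,0,0],[80,-2,0,-113,0,0,0],[40,-2,0,-113,0,0,0],[40,-2,0,-113,0,0,0],[40,-2,0,-113,0,0,0],[40,-2,0,-113,0,0,0],[40,-2,0,-113,0,0,0]]]' 20
```

```text
clock: 10.6
position: [465.7, -240.3, 93.1]
orientation: [0.93, 0.367, 0.001, 0.002]
wrist_force: [-3.2, -1.3, 6.3]
width: 43.7
```

```bash
python3 -m crank '[[[38,0,0,0,0,0,-6],[38,0,0,0,0,0,-12],[38,0,0,0,0,0,-18],[38,0,0,0,0,0,-24],[38,0,0,0,0,0,-30],[38,0,0,0,0,0,-36],[38,0,0,0,0,0,-42],[38,0,0,0,0,0,-48],[38,0,0,0,0,0,-52],[38,0,0,0,0,0,-52]]]' 40
python3 - <<'E'
from workcell import imaging,readout
import cv2,numpy as np
print(readout.state()['ft_torque'])
b=imaging.camera("side");c=imaging.camera("wrist")
cv2.imwrite("pics/z7.png",np.hstack([cv2.resize(b['img'][165:240,310:410],(400,300)),cv2.resize(c['img'][140:290,220:420],(400,300))])[:,:,::-1])
E
```

```text
clock: 11.43
position: [465.4, -240.6, 93.1]
orientation: [0.997, -0.079, 0.001, 0.002]
wrist_force: [-5.5, -1.7, 6.6]
width: 42.9
[-0.33935319  0.47864406  0.09488028]
```

View pics/z7.png

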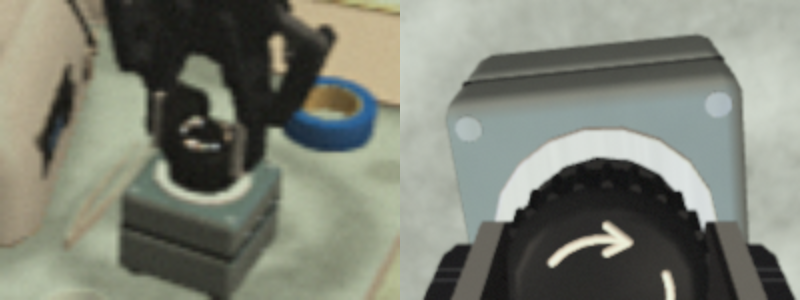

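The head is held between the pads and turned. I'll open and lift clear.

```bash
python3 -m crank '[[[80,0,0,0,0,0,0],[80,0,0,0,0,0,0],[80,0,0,0,0,0,0],[80,0,0,0,0,0,0],[80,0,0,0,0,0,0],[80,0,0,40,0,0,0],[80,0,0,80,0,0,0],[80,0,0,113,0,0,0],[80,0,0,113,0,0,0]]]'
python3 -m crank '[[[80,0,0,0,0,0,0],[80,0,0,0,0,0,0],[80,0,0,0,0,0,0],[80,0,0,0,0,0,0],[80,0,0,0,0,0,0],[80,0,0,0,0,0,0],[80,0,0,0,0,0,0],[80,0,0,0,0,0,0],[80,0,0,0,0,0,0],[80,0,0,0,0,0,0],[80,0,0,0,0,0,0],[80,0,0,0,0,0,0]]]'
python3 - <<'E'
from workcell import imaging,readout
import cv2,numpy as np
b=imaging.camera("side");c=imaging.camera("wrist");a=imaging.camera("scene")
R=lambda i:cv2.resize(i,(400,300),interpolation=cv2.INTER_CUBIC)
o=cv2.imread("pics/side0.png")[:,:,::-1]
cv2.imwrite("pics/z8.png",np.vstack([np.hstack([R(b['img'][175:235,320:400]),R(c['img'][120:240,260:420])]),np.hstack([R(a['img'][100:325,180:480]),R(b['img'][230:320,200:320])])])[:,:,::-1])
E
```

```text
clock: 12.28
position: [469.1, -241.4, 211.7]
orientation: [0.997, -0.078, 0.007, 0.004]
wrist_force: [1.6, 0.3, 0.8]
width: 80.0
clock: 13.28
position: [464.6, -238.6, 203.4]
orientation: [0.997, -0.078, 0.0, 0.0]
wrist_force: [0.6, 0.3, -0.0]
width: 80.4
```

View pics/z8.png

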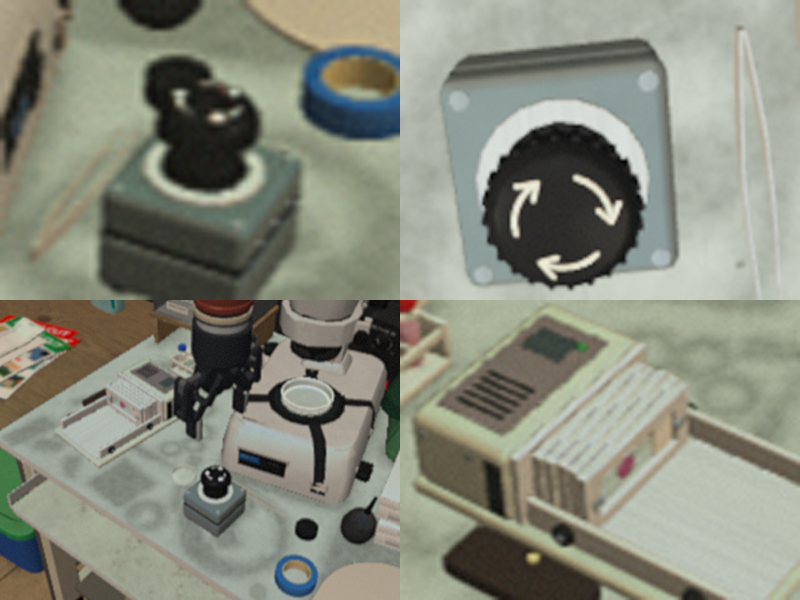

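The button is up as in the first view, the trays stand, and nothing else has moved. I'll wait for the head's slow return, check by image difference, and hand in.

```bash
for i in 1 2 3 4; do python3 -m crank '[[[80,0,0,0,0,0,0],[80,0,0,0,0,0,0],[80,0,0,0,0,0,0],[80,0,0,0,0,0,0],[80,0,0,0,0,0,0],[80,0,0,0,0,0,0],[80,0,0,0,0,0,0],[80,0,0,0,0,0,0],[80,0,0,0,0,0,0],[80,0,0,0,0,0,0],[80,0,0,0,0,0,0],[80,0,0,0,0,0,0]]]'|head -1
python3 - <<'E'
from workcell import imaging
import cv2,numpy as np
b=imaging.camera("side")['img'].astype(int);o=cv2.imread("pics/side0.png")[:,:,::-1].astype(int)
d=np.abs(b-o).mean(2)
print("head diff",d[186:205,348:374].mean().round(2),d[186:205,348:374].max().round(0),"desk diff",d[215:230,330:400].mean().round(2))
E
done
```

```text
clock: 14.43
head diff 5.37 15.0 desk diff 6.61
clock: 15.48
head diff 5.28 14.0 desk diff 6.57
clock: 16.53
head diff 5.21 16.0 desk diff 6.61
clock: 17.58
head diff 5.21 16.0 desk diff 6.59
```

The head region matches the starting image within noise (mean difference 5.2, against 6.6 on the bare desk), so it is up and turned back.

```bash
python3 -c "
from workcell import env
print(env.close_job())"
```

```text
the job is handed in; nothing more can be done
None
```

I latched the stop, pushed all five trays upright against the backstop, and reset the mushroom. I then handed the job in at about 17.6 s of the 51 s allowed; no verdict is reported.

- **Latching:** I pressed with the fingers shut to about 24 N. After I lifted off, the head stayed down in both fixed camera views.
- **Trays:** I pushed them low with the fingers opened to 60 mm, until the force levelled at about 11 N. The stack then measured about 40 mm at the tops. Tray 5's foot and top agreed within about 1.5 mm (roughly 0.03 rad), which is within the camera calibration. One tray stands slightly off sideways from the others, a direction that is not judged.
- **Reset:** I gripped the head, turned it 52° clockwise and released it. It popped up, and its image matched the starting picture within noise for the last 4 s.
- **Final views:** The trays were standing and the gripper was clear above the station. The other things on the desk looked unmoved by eye; I did not measure them.

No check failed or disagreed.

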